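# Seat a bisque disc in its decorating jig and clip it

## Task

Push the loose terracotta-coloured disc across the jig's deck with the fingertips until it drops into the jig's round pocket and lies flat on the bottom, then push the red knob of that jig's brass clip round until the clip is all the way over the disc, at its stop. Only push: never pick the disc up. Leave the other jig's disc and everything standing around where they are.

Things in the scene. Friction and masses are not known exactly. Their poses are not given: they have to be found in the camera images.
- jig: decorating jig that is still empty: a pale wooden board 220 (its x) x 130 (its y) x 20 mm, fixed to the worktop; origin under the middle of the board, on the worktop, z up, so its flat deck is at z = 20 mm. Its round pocket is 70 mm across and 10 mm deep, centred at x = +45, y = 0 mm; the deck on its -x side is open.
- jig_pocket (a point): centre of the empty jig's pocket mouth, at deck height (20 mm above the worktop); axes as the board's. A dark steel half-round stop, 6 mm high and 8 mm wide, runs round the far half of the pocket (within 75 degrees of the board's +x), its inner edge in line with the pocket wall
- disc_center (a point): centre (half-way up) of the terracotta-coloured bisque disc, 64 mm across and 12 mm thick (about 70 g), which lies flat and loose on the deck of the empty jig, on the -x side of its pocket; its centre is 26 mm above the worktop there, and 16 mm when it lies in the pocket, where it stands 2 mm proud of the deck
- clip (a joint): angle (rad) of the empty jig's brass clip, a level bar 12 mm wide, 4 mm thick, on an upright pin at x = +74, y = +50 mm in the board's frame. At 0 the bar points 130 degrees anticlockwise (from above) from the board's +x, clear of the pocket; it grows anticlockwise to the stop at 1.92, over the pocket. Stays where left; 1 N at the knob moves it. Underside 6 mm above the deck
- clip_knob (a point): middle of the upright red knob on the clip's free end: 12 mm in diameter, 42 mm from the clip's pin, its foot 9 mm and its top 31 mm above the deck; this point is 40 mm above the worktop
- full_jig: the other jig, the same board as the empty one (same size and axes), its pocket filled and its fixed clip already closed
- full_disc_center (a point): centre of the blue glazed disc, 64 mm across, 12 mm thick, lying in the other jig's pocket; to be left alone
- slip_beaker: tall pale grey beaker, 69 mm across, 92 mm tall; origin at the centre of its underside; a bystander
- ring_cutter: open grey tin ring, 66 mm across, 30 mm tall; origin at the centre of its underside; a bystander
- bisque_cup: off-white unglazed cup, 66 mm across, 74 mm tall; origin at the centre of its underside; a bystander
- stamp: white plaster stamp with a waist and a knob on top, 42 mm across, 52 mm tall; origin at the centre of its underside; a bystander
- clay_lump: grey ball of clay, 41 x 44 x 36 mm; origin at the centre of its underside; a bystander
- clay_small: small brown ball of clay, 34 x 35 x 27 mm; origin at the centre of its underside; a bystander
- disc: the same disc as point disc_center; origin at the centre of its underside
Mind the look-alikes: they are no part of the job. There is more than one size of the disc; the job needs the smallest.

How it is judged:
On the way, in this order (a step that is already met when the one before it is completed fails the run):
1. the disc lies flat on the bottom of the pocket while the clip is still turned away (z of disc_center in the frame of jig below 0.0185 m and horizontal distance between disc_center and jig_pocket below 0.005 m and angle between disc_center's own z axis and vertical below 0.06 rad and value of joint clip below 0.9 rad), for 0.2 s.
2. the clip is turned over the disc to its stop (z of disc_center in the frame of jig below 0.0185 m and horizontal distance between disc_center and jig_pocket below 0.005 m and angle between disc_center's own z axis and vertical below 0.06 rad and value of joint clip above 1.7 rad), for 0.2 s.
At the end, for the whole second after the job is handed in: The disc lies at rest on the bottom of the empty jig's pocket (centre less than 18.5 mm above the jig's underside, within 5 mm of the pocket's axis, tilted less than 0.06 rad) and the clip stands at 1.7 rad or more (stop at 1.92) (all of step 2 and linear speed of disc below 0.02 m/s); the robot touches nothing.
It fails at once if the disc is lifted clear of the deck (height (world z) of disc_center above 0.036 m).
It fails at once if the other jig's disc is shifted or lifted (distance of full_disc_center from where it was at the start of the episode above 0.008 m).
It fails at once if a bystander is pushed away or tipped over (distance of any of slip_beaker, ring_cutter, bisque_cup, stamp, clay_lump, clay_small from where it was at the start of the episode above 0.02 m or angle between any of slip_beaker, ring_cutter, bisque_cup, stamp, clay_lump, clay_small's own z axis and vertical above 0.5 rad).
It also fails if it takes over 54 s, if anything falls off the work surface, if the arm or the gripper's body presses on something with over 40 N, if the wrist force passes 120 N, or if a joint passes its speed limit or range.

## Robot

A 6-joint arm with a two-finger parallel gripper is mounted at the origin on a cart in front of the work surface, level with it; the furniture and walls round the work are solid. World frame = base frame: x ahead of the robot, y to its left, z up, the work surface at z = 0. Lengths are in m, angles in rad, forces in N, time in s.
With the tool pointing down it reaches from about 0.325 to 0.875 m from the base axis. Payload 4.4 kg.
Tool frame: the origin (TCP) lies midway between the tips of the shut fingers; the grasp point (between the pads) lies 19 mm behind it; z points along the fingers, y is the direction in which the jaws open and shut (so a half turn about z gives the same grasp; the last joint's range is limited). The gripper opens to 85 mm and grips with 20 to 120 N. Pads are 22 mm wide; open, the fingers measure 114 mm over their backs; the gripper's body (76 mm by 85 mm) begins 54 mm behind the grasp point. The pads swing forward as they close: fully open they stand 13 mm farther back than shut.
Start: joints at [-1.256, 0.207, 1.542, -0, 1.393, -0.15], TCP at [0.258, -0.514, 0.231] pointing down, gripper open.
Joint ranges: [-2.73, 2.73], [-0.86, 2.22], [0.23, 2.46], [-1.11, 4.25], [0.08, 2.63], [-2.82, 2.82]. Speed limits (rad/s): [2.79, 2.79, 3.14, 3.14, 3.14, 3.14].

## Interface

Orientations are given as a 3x3 rotation matrix whose columns are the frame's x, y, z axes.
In Python, from plant import bot gives the robot as it stands.
- The arm moves only by the shell command python3 -m inch 'ROWS'. ROWS is JSON, a list of rows, each a list of 5 numbers: the opening in per cent of the stroke, from 0 (shut) to 100 (fully open), then the shift along the world's x, y, z in cm, then the turn about the world's z in rad. In form: [[jaw, x, y, z, spin], ...]. A call has 1 to 12 rows; each row is the pose to reach, as a shift and turn from the pose commanded when the call began; what a row does not reach only later rows make up. A row lasts 1/12 s, in which the tool goes at most 41.7 mm and 7.16 degrees, less where a joint would pass 70% of its speed; a pose out of reach is approached as far as the arm can. A call with a gripper value outside its range is refused whole. The fingers move at their own pace and stop on an object; the grip force is fixed at half the most. Time passes only in rows, so rows that repeat a pose let the fingers close. It gives the time, the measured TCP pose, the force and the opening at its end, in the units of the state.
- bot.observe(): the state, without advancing time (a new reading comes with each control period).
- bot.grab_frame(name): name is "scene" or "top" or "wrist"; returns the picture (480x640x3 uint8, blue, green, red); there is no depth.
- bot.camera_params(name): a dict with "fx", "fy", "cx", "cy" (pixels), "k1" (the pictures are not rectified: a ray, as slopes to the right and down, at radius r is drawn at 1 + k1 r^2 times it, then the intrinsics apply), "eye" and "rotation" of the camera in the world. Camera axes: x right, y down, z forward; pixel columns grow to the right and rows downward; lengths in m; the calibration is good to about 2 mm. A picture is of the moment at which its call begins: read the wrist's pose just before it. camera_params takes no time and is no camera call; for the wrist camera it gives the pose at the moment of the call.
- bot.finish_job(): hands the job in, once; it reports no verdict.
Trained networks look in the newest picture that a camera, given by its name, has taken for a name from the list of things; names that differ only in an ending like _2 or _b are one class to them, and where a whole thing is asked for, a point or a joint stands for the part that bears it (a point fixed in the world has none). Each returns a list of dicts, best first, with "confidence" (0 to 1); they miss things now and then, are a little off and sometimes report something else, mostly with a low value. They report only what shows in the picture. A call takes as long as a camera call. They do not tell look-alikes from the thing itself.
- bot.spot_in(camera, label): "xyz" ([x, y, z] in m, in the coordinates of the camera as it stood for that picture, good to about 4 mm: the middle of the surface that is visible of it).
- bot.landmark_of(camera, label): "xyz" ([x, y, z] in m, in the coordinates of the camera as it stood for that picture, good to about 4 mm: a listed point, or the origin of a listed thing).
The state is a dict: "time": time; "q": joint angles; "qd": joint speeds; "joint_torque": joint torques, N m; "ee_pos": TCP position; "orientation": TCP orientation; "force": force on the tool from outside, world axes, zero at the start; "moment": the same for the moment, N m; "opening": opening from 0.0 (shut) to 1.0 (fully open).
Only numpy, scipy, OpenCV 4.12 (cv2) and the standard library are available. Lean on these libraries where they do the work, as an engineer would, in place of code of your own. Each camera call takes 0.05 s, during which the arm holds its last target. There are 200 camera calls.

## Working session

There is one attempt and no reset: what is moved stays moved. The work goes in short steps, Python scripts to look and compute and a shell command to move; the robot and the scene stay as the last step left them, time stands still between calls to the robot, and variables do not carry over. Pictures are saved under pics/ and viewed, about 8 in all and at most 12, crops included, and the job is handed in when it is done.

```bash
ls; mkdir -p pics; cat > h.py <<'E'
import numpy as np, cv2
from plant import bot
def c2w(cam,p,P=None):
    P=P or bot.camera_params(cam); return np.array(P["eye"])+np.array(P["rotation"])@np.array(p)
def pix(cam,p,P=None):
    P=P or bot.camera_params(cam); c=np.array(P["rotation"]).T@(np.array(p)-P["eye"]); s=c[:2]/c[2]; s=s*(1+P["k1"]*(s@s))
    return np.array([P["fx"]*s[0]+P["cx"],P["fy"]*s[1]+P["cy"]])
def ray(cam,uv,z,P=None):
    P=P or bot.camera_params(cam)
    d=np.array([(uv[0]-P["cx"])/P["fx"],(uv[1]-P["cy"])/P["fy"]]); s=d.copy()
    for _ in range(20): s=d/(1+P["k1"]*(s@s))
    w=np.array(P["rotation"])@np.array([s[0],s[1],1]); e=np.array(P["eye"]); return e+w*(z-e[2])/w[2]
E
python3 - <<'E'
from h import *
for cam in("top","scene"):
    cv2.imwrite(f"pics/{cam}1.png",bot.grab_frame(cam)); P=bot.camera_params(cam)
    print(cam,np.round(P["eye"],3))
    for l in("jig","jig_pocket","disc_center","clip_knob","full_jig","full_disc_center","slip_beaker","ring_cutter","bisque_cup","stamp","clay_lump","clay_small"):
        for r in bot.landmark_of(cam,l)[:4]:
            w=c2w(cam,r["xyz"],P); print(l,round(r["confidence"],2),w.round(3),pix(cam,w,P).round())
print(bot.observe()["time"])
E
```

```text
pics
top [0.249 0.024 1.494]
jig 0.93 [ 0.575  0.149 -0.   ] [279. 228.]
jig 0.74 [0.565 0.493 0.002] [159. 230.]
jig_pocket 0.71 [0.618 0.164 0.021] [274. 211.]
disc_center 0.93 [0.539 0.13  0.03 ] [284. 238.]
disc_center 0.69 [ 0.416 -0.014  0.011] [336. 284.]
disc_center 0.61 [0.378 0.17  0.009] [269. 297.]
clip_knob 0.64 [0.589 0.24  0.04 ] [245. 220.]
clip_knob 0.51 [0.799 0.125 0.004] [289. 153.]
full_jig 0.92 [ 0.536 -0.166  0.002] [390. 242.]
full_disc_center 0.59 [ 0.585 -0.172  0.017] [392. 224.]
full_disc_center 0.28 [ 0.389 -0.347  0.004] [455. 294.]
slip_beaker 0.56 [0.7   0.424 0.007] [186. 184.]
ring_cutter 0.63 [ 0.587 -0.17   0.017] [392. 224.]
ring_cutter 0.62 [0.564 0.493 0.004] [159. 230.]
bisque_cup 0.92 [ 0.282 -0.425 -0.001] [483. 333.]
bisque_cup 0.27 [0.588 0.237 0.044] [246. 220.]
stamp 0.71 [ 0.387 -0.351  0.003] [456. 295.]
clay_lump 0.46 [ 0.785  0.039 -0.001] [318. 158.]
clay_small 0.66 [0.798 0.125 0.001] [289. 154.]
scene [-0.419  1.222  0.921]
jig 0.59 [0.782 0.042 0.003] [259. 244.]
jig 0.55 [0.572 0.151 0.   ] [287. 282.]
jig_pocket 0.69 [0.614 0.164 0.023] [272. 272.]
jig_pocket 0.26 [0.8   0.123 0.002] [237. 253.]
disc_center 0.82 [0.376 0.164 0.011] [340. 306.]
disc_center 0.67 [0.54 0.13 0.03] [300. 274.]
disc_center 0.62 [ 0.414 -0.013  0.013] [367. 272.]
clip_knob 0.54 [0.586 0.244 0.04 ] [259. 283.]
full_jig 0.73 [ 0.538 -0.165  0.003] [362. 242.]
full_disc_center 0.41 [ 0.583 -0.172  0.02 ] [352. 233.]
slip_beaker 0.64 [0.693 0.424 0.006] [184. 308.]
ring_cutter 0.9 [ 0.566  0.492 -0.001] [196. 342.]
stamp 0.5 [0.618 0.165 0.023] [271. 272.]
clay_lump 0.46 [0.784 0.04  0.003] [259. 244.]
clay_small 0.55 [0.539 0.134 0.025] [299. 276.]
clay_small 0.45 [0.797 0.125 0.003] [237. 253.]
1.3
```

```bash
python3 - <<'E'
import cv2
a=cv2.imread("pics/top1.png"); cv2.imwrite("pics/topc.png",cv2.resize(a[130:350,140:500],(800,489),interpolation=cv2.INTER_CUBIC))
cv2.imwrite("pics/topz.png",cv2.resize(a[180:270,220:340],(800,600),interpolation=cv2.INTER_CUBIC))
E
```

```text
(no output)
```

View pics/topc.png

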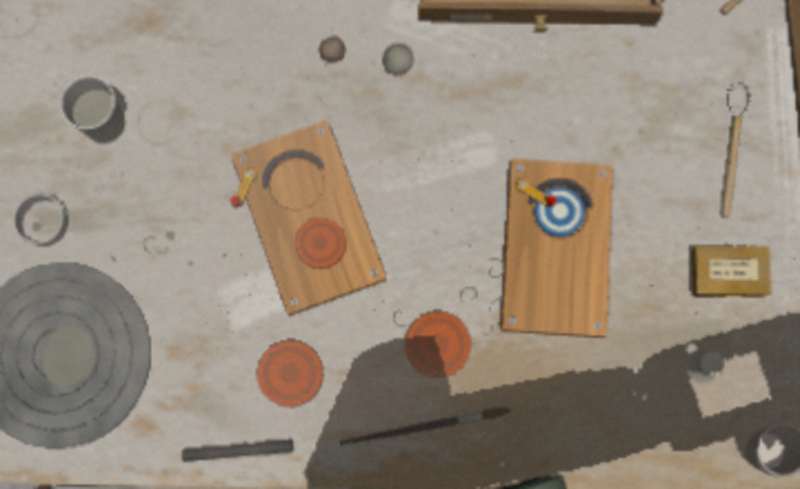

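View pics/topz.png

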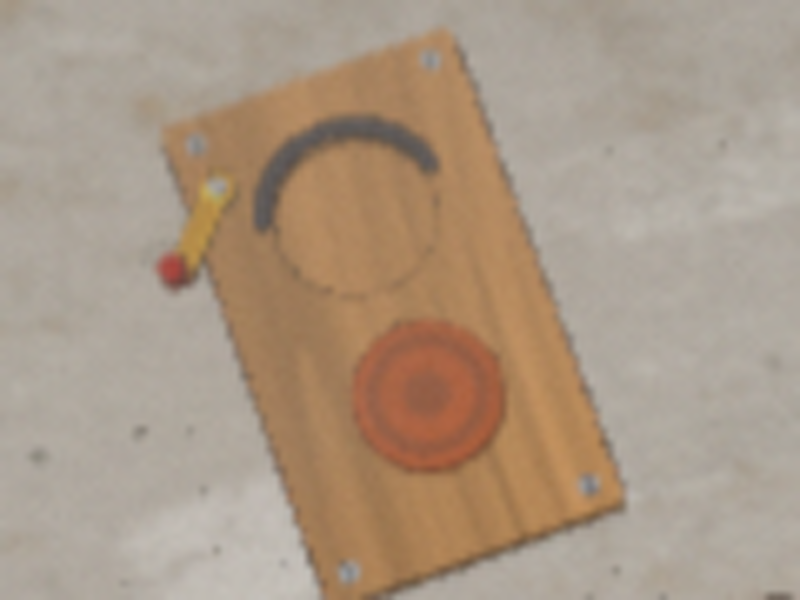

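```bash
cat >> h.py <<'E'
E
python3 - <<'E'
from h import *
P=bot.camera_params("top"); f=lambda x,y,z:ray("top",(220+x/6.667-.5,180+y/6.667-.5),z,P)[:2]
c=[f(165,128,.02),f(447,28,.02),f(625,503,.02)]
print("corners",np.round(c,4)); e=c[1]-c[2]; print("yaw long",np.arctan2(e[1],e[0]),np.linalg.norm(e)); e=c[0]-c[1]; print(np.arctan2(e[1],e[0])-np.pi/2,np.linalg.norm(e))
print("mid",(c[0]+c[2])/2,"pocket",f(357,212,.02),"disc",f(428,396,.032),"knob",f(172,268,.05),"pin",f(218,187,.03))
o=bot.observe(); print(o["time"],o["ee_pos"],np.round(o["orientation"],3),o["opening"],o["force"])
P=bot.camera_params("wrist");R=np.array(o["orientation"]);print("cam in tool",R.T@(np.array(P["eye"])-o["ee_pos"]),(R.T@np.array(P["rotation"])).round(2),P["fx"])
E
```

```text
corners [[0.6548 0.2484]
 [0.7002 0.1289]
 [0.4948 0.0499]]
yaw long 0.3672110750090186 0.22001505704747232
0.36311286571665 0.1277660427364138
mid [0.57479613 0.14915612] pocket [0.61854408 0.16512981] disc [0.53704382 0.13218748] knob [0.58647804 0.23843991] pin [0.62640548 0.22329744]
1.3 [ 0.25824984 -0.51374874  0.23130068] [[ 0.893  0.449  0.   ]
 [ 0.449 -0.893 -0.   ]
 [ 0.     0.    -1.   ]] 1.0006817247173867 [0.59192076 0.8799021  1.3925104 ]
cam in tool [ 0.0752035   0.00015408 -0.14195454] [[-0.   -0.96 -0.3 ]
 [ 1.   -0.   -0.  ]
 [ 0.   -0.3   0.96]] 376.10938671607664
```

```bash
python3 -m inch '[[50,3,5.9,0,0],[50,5,9.8,0,0],[50,7,13.6,0,0],[50,9,17.5,0,0],[50,11,21.4,0,0],[50,13,25.2,0,-0.05],[50,15,29.1,0,-0.1],[50,17,33,0,-0.1],[50,19,36.9,0,-0.1],[50,20.8,40.4,0,-0.1],[50,22.6,43.9,0,-0.1],[50,24.4,47.4,0,-0.1]]' && python3 -m inch '[[50,2,4,-1,0],[50,4,8,-2,0],[50,6,11,-3,0],[50,8,14,-4,0],[50,9,17,-4,0],[50,9.5,19,-4,0],[50,9.5,19,-4,0]]'; cat > look.py <<'E'
from h import *
import sys
o=bot.observe(); P=bot.camera_params("wrist"); a=bot.grab_frame("wrist"); cv2.imwrite(f"pics/{sys.argv[1]}.png",a)
print(o["time"],np.round(o["ee_pos"],4),np.round(o["orientation"],3)[:,0],round(o["opening"],3),np.round(o["force"],2))
for l in sys.argv[2:]:
    for r in bot.landmark_of("wrist",l)[:2]:
        w=c2w("wrist",r["xyz"],P); print(l,round(r["confidence"],2),w.round(4),pix("wrist",w,P).round())
import pickle; pickle.dump(P,open(f"pics/{sys.argv[1]}.pkl","wb"))
E
python3 look.py w1 jig jig_pocket disc_center clip_knob
```

```text
time: 2.3
ee_pos: [0.4878, -0.0672, 0.2317]
orientation: [[0.934, 0.358, 0.001], [0.358, -0.934, -0.0], [0.001, 0.001, -1.0]]
force: [0.3, -0.4, -0.8]
opening: 0.501
time: 2.88
ee_pos: [0.5827, 0.125, 0.1908]
orientation: [[0.932, 0.362, 0.0], [0.362, -0.932, 0.002], [0.001, -0.002, -1.0]]
force: [-0.3, 0.2, 0.3]
opening: 0.5
2.8833 [0.5827 0.125  0.1908] [0.932 0.362 0.001] 0.5 [-0.28  0.19  0.33]
jig 0.93 [ 0.5728  0.1483 -0.0039] [294. 213.]
disc_center 0.62 [0.5331 0.1353 0.0273] [290. 268.]
disc_center 0.61 [ 0.411  -0.0171  0.0085] [388. 410.]
clip_knob 0.67 [0.5341 0.1328 0.0264] [293. 267.]
clip_knob 0.61 [0.5839 0.2424 0.0352] [183. 169.]
```

View pics/w1.png

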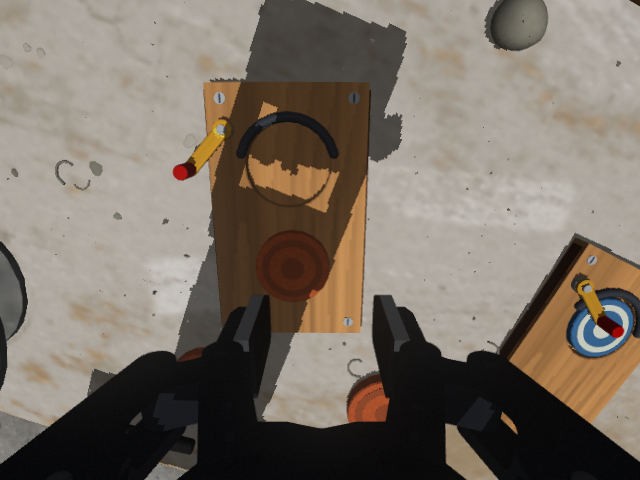

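```bash
python3 - <<'E'
from h import *
import pickle
P=pickle.load(open("pics/w1.pkl","rb")); f=lambda x,y,z:ray("wrist",(x,y),z,P)[:2].round(4)
c=np.array([f(204,82,.02),f(369,82,.02),f(361,332,.02),f(221,332,.02)]);print(c,"mid",c.mean(0)); e=c[0]+c[1]-c[2]-c[3];print("yaw",np.arctan2(e[1],e[0]))
print("pocket LRB",f(244,165,.02),f(333,165,.02),f(288,207,.02),"mid",(f(244,165,.02)+f(333,165,.02))/2)
print("disc LRTB",f(256,265,.032),f(329,265,.032),f(292,231,.032),f(292,301,.02),"mid",(f(256,265,.032)+f(329,265,.032))/2)
print("knob",f(180,172,.051),"tips",f(258,295,.1908),f(384,295,.1908))
E
```

```text
[[0.6514 0.2499]
 [0.6974 0.1298]
 [0.4934 0.0502]
 [0.445  0.1735]] mid [0.5718  0.15085]
yaw 0.3632492071864951
pocket LRB [0.6014 0.2005] [0.6278 0.1322] [0.5814 0.1548] mid [0.6146  0.16635]
disc LRTB [0.5267 0.1632] [0.5494 0.105 ] [0.5662 0.1447] [0.5002 0.1218] mid [0.53805 0.1341 ]
knob [0.5844 0.2392] tips [0.581  0.1523] [0.5999 0.1036]
```

```bash
python3 -m inch '[[50,-3,-0.2,0,0],[50,-6,-0.3,-1,0],[50,-8,-0.5,-4,0],[50,-8.8,-0.5,-7,0],[50,-8.8,-0.5,-9,0],[50,-8.8,-0.5,-9,0],[50,-8.8,-0.5,-9,0]]'; python3 look.py w2 jig jig_pocket disc_center clip_knob
```

```text
time: 3.72
ee_pos: [0.4933, 0.1148, 0.1009]
orientation: [[0.934, 0.356, -0.002], [0.356, -0.934, -0.0], [-0.002, -0.001, -1.0]]
force: [0.8, 0.1, 0.5]
opening: 0.502
3.7167 [0.4933 0.1148 0.1009] [ 0.934  0.356 -0.002] 0.502 [0.77 0.1  0.51]
jig 0.85 [ 0.5735  0.1521 -0.0026] [311. 104.]
jig_pocket 0.66 [0.6179 0.1636 0.0194] [318.  13.]
disc_center 0.73 [0.5329 0.1338 0.0264] [314. 183.]
disc_center 0.62 [0.3729 0.1692 0.0095] [193. 367.]
clip_knob 0.91 [0.5829 0.2415 0.0378] [146.  16.]
clip_knob 0.48 [0.5349 0.132  0.0225] [319. 180.]
```

View pics/w2.png

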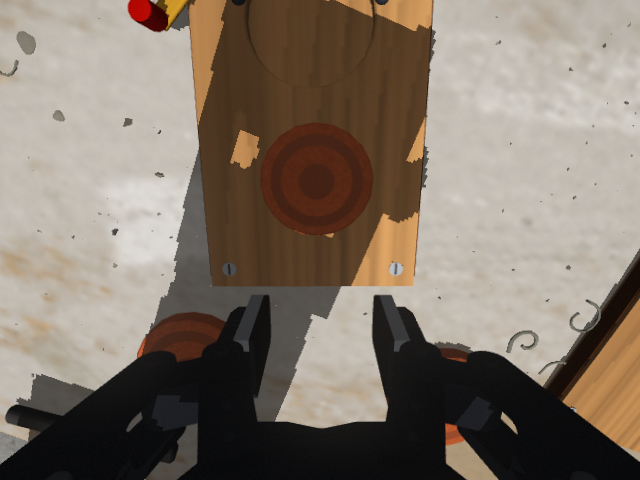

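```bash
python3 - <<'E'
from h import *
import pickle
P=pickle.load(open("pics/w2.pkl","rb")); f=lambda x,y,z:ray("wrist",(x,y),z,P)[:2]
t=np.array([.4933,.1148]);a=.364;u=np.array([np.cos(a),np.sin(a)]);n=np.array([-u[1],u[0]])
def s(k,p): print(k,p.round(4),"tool rel",np.round([(p-t)@u,(p-t)@n],4))
s("pocketL",f(247,30,.02));s("pocketR",f(375,30,.02));s("pocketB",f(312,87,.02))
for k,v in dict(L=(261,180),R=(373,180),T=(317,123)).items(): s("disc"+k,f(*v,.032))
s("discB",f(317,235,.02));s("corner",f(212,286,.02));s("corner",f(414,286,.02))
for z in(.101,.106,.111):
  s("tip"+str(z),f(268,295,z));s("tip",f(375,295,z))
E
```

```text
pocketL [0.5963 0.1965] tool rel [0.1253 0.0396]
pocketR [0.6206 0.1322] tool rel [ 0.1252 -0.0291]
pocketB [0.5814 0.1536] tool rel [0.0961 0.0049]
discL [0.5245 0.1626] tool rel [0.0462 0.0335]
discR [0.5468 0.104 ] tool rel [ 0.0462 -0.0292]
discT [0.5643 0.1441] tool rel [0.0768 0.0021]
discB [0.5024 0.1208] tool rel [0.0106 0.0024]
corner [0.446  0.1723] tool rel [-0.0237  0.0705]
corner [0.4926 0.0502] tool rel [-0.0237 -0.0601]
tip0.101 [0.4933 0.1382] tool rel [0.0084 0.0218]
tip [0.5091 0.0968] tool rel [ 0.0084 -0.0224]
tip0.106 [0.4958 0.1383] tool rel [0.0107 0.021 ]
tip [0.511  0.0984] tool rel [ 0.0107 -0.0217]
tip0.111 [0.4983 0.1384] tool rel [0.0131 0.0203]
tip [0.513 0.1  ] tool rel [ 0.0131 -0.0209]
```

```bash
python3 -m inch '[[50,-0.2,0.5,-3,0],[50,-0.2,0.5,-6,0],[50,-0.2,0.5,-7,0],[50,-0.2,0.5,-7.5,0],[50,-0.2,0.5,-7.8,0],[50,-0.2,0.5,-8,0],[50,-0.2,0.5,-8.2,0],[50,-0.2,0.5,-8.2,0],[50,-0.2,0.5,-8.2,0]]'; python3 look.py w3 disc_center
```

```text
time: 4.72
ee_pos: [0.493, 0.1208, 0.0202]
orientation: [[0.934, 0.358, 0.002], [0.358, -0.934, 0.0], [0.002, 0.001, -1.0]]
force: [-0.0, -0.4, 0.6]
opening: 0.502
4.7167 [0.493  0.1208 0.0202] [0.934 0.358 0.002] 0.502 [-0.03 -0.41  0.61]
disc_center 0.76 [0.373  0.1675 0.0117] [159. 465.]
disc_center 0.56 [0.5392 0.133  0.0244] [335. 204.]
```

```bash
python3 -m inch '[[50,0.37,0.14,-0.1,0],[50,0.75,0.28,-0.1,0],[50,1.12,0.43,-0.1,0],[50,1.59,0.61,-0.1,0],[50,2.15,0.82,-0.1,0],[50,2.71,1.03,-0.1,0],[50,3.27,1.25,-0.1,0],[50,3.83,1.46,-0.1,0],[50,4.39,1.67,-0.1,0],[50,4.95,1.89,-0.1,0],[50,5.33,2.03,-0.1,0],[50,5.6,2.14,-0.1,0]]'; python3 look.py w4 disc_center jig_pocket
```

```text
time: 5.82
ee_pos: [0.5489, 0.1425, 0.0183]
orientation: [[0.934, 0.358, 0.001], [0.358, -0.934, 0.0], [0.001, 0.0, -1.0]]
force: [-0.5, 0.5, 0.1]
opening: 0.499
5.8167 [0.5489 0.1425 0.0183] [0.934 0.358 0.001] 0.499 [-0.48  0.48  0.1 ]
disc_center 0.85 [0.5804 0.1558 0.0267] [318. 241.]
jig_pocket 0.62 [0.6178 0.1664 0.0193] [327. 133.]
```

View pics/w4.png

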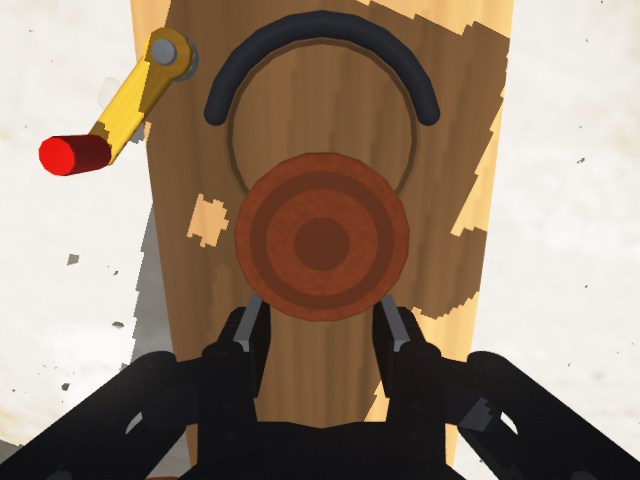

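```bash
python3 - <<'E'
from h import *
import pickle
P=pickle.load(open("pics/w4.pkl","rb")); f=lambda x,y,z:ray("wrist",(x,y),z,P)[:2]
t=np.array([.5489,.1425]);a=.366;u=np.array([np.cos(a),np.sin(a)]);n=np.array([-u[1],u[0]])
for k,p in dict(pL=(229,135,.02),pR=(416,135,.02),pTop=(322,39,.02),dT=(322,152,.032),dL=(235,238,.032),dR=(409,238,.032)).items(): p=f(*p);print(k,np.round([(p-t)@u,(p-t)@n],4))
E
python3 -m inch '[[50,0.47,0.18,0,0],[50,0.93,0.36,0,0],[50,1.4,0.53,0,0],[50,1.87,0.71,0,0],[50,2.24,0.86,0,0],[50,2.52,0.96,0,0],[50,2.8,1.07,0,0],[50,3.08,1.18,0,0],[50,3.08,1.18,0,0]]'; python3 look.py w5 disc_center jig_pocket
```

```text
pL [0.0723 0.0331]
pR [ 0.0722 -0.0345]
pTop [ 0.1039 -0.0005]
dT [ 0.0669 -0.0005]
dL [0.037  0.0306]
dR [ 0.037  -0.0315]
time: 6.72
ee_pos: [0.5798, 0.1542, 0.0184]
orientation: [[0.934, 0.358, 0.001], [0.358, -0.934, 0.0], [0.001, 0.0, -1.0]]
force: [-0.2, -0.4, -0.0]
opening: 0.501
6.7167 [0.5798 0.1542 0.0184] [0.934 0.358 0.001] 0.501 [-0.2  -0.44 -0.03]
disc_center 0.67 [0.6106 0.1661 0.0173] [321. 237.]
```

View pics/w5.png

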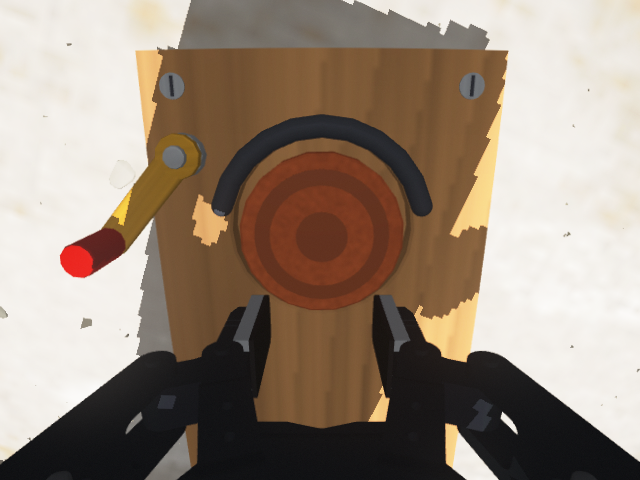

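```bash
python3 -m inch '[[50,-0.5,-0.2,0,0],[50,-0.9,-0.4,0,0],[50,-0.9,-0.4,3,0],[40,-0.9,-0.4,6.5,0],[40,-0.5,2,8.5,-0.12],[40,0,5,8.5,-0.24],[40,0.5,7,8.5,-0.36],[40,0.7,8.9,8.5,-0.48],[40,0.7,8.9,8.5,-0.6],[40,0.7,8.9,8.5,-0.72],[40,0.7,8.9,8.5,-0.84],[40,0.7,8.9,8.5,-0.87]]'; python3 look.py w6 disc_center jig_pocket clip_knob jig
python3 - <<'E'
from h import *
bot.grab_frame("top");bot.grab_frame("scene")
for c in("top","scene"):
  for l in("disc_center","clip_knob"):
    for r in bot.landmark_of(c,l)[:3]: print(c,l,round(r["confidence"],2),c2w(c,r["xyz"]).round(4))
E
```

```text
time: 7.87
ee_pos: [0.585, 0.2429, 0.1029]
orientation: [[0.874, -0.487, -0.001], [-0.487, -0.874, -0.0], [-0.001, 0.001, -1.0]]
force: [0.5, 0.1, 0.1]
opening: 0.396
7.8667 [0.585  0.2429 0.1029] [ 0.874 -0.487 -0.001] 0.396 [0.54 0.07 0.13]
clip_knob 0.68 [0.5859 0.2395 0.0362] [325. 255.]
jig 0.61 [ 0.5727  0.1526 -0.0006] [449. 193.]
top disc_center 0.74 [ 0.4146 -0.0096  0.0104]
top disc_center 0.66 [0.6164 0.1631 0.019 ]
top disc_center 0.58 [0.3776 0.1714 0.0104]
scene disc_center 0.89 [0.3728 0.1648 0.0109]
scene disc_center 0.76 [ 0.4114 -0.0173  0.0115]
scene disc_center 0.59 [0.6157 0.1651 0.0219]
scene clip_knob 0.58 [0.5854 0.2399 0.038 ]
```

View pics/w6.png

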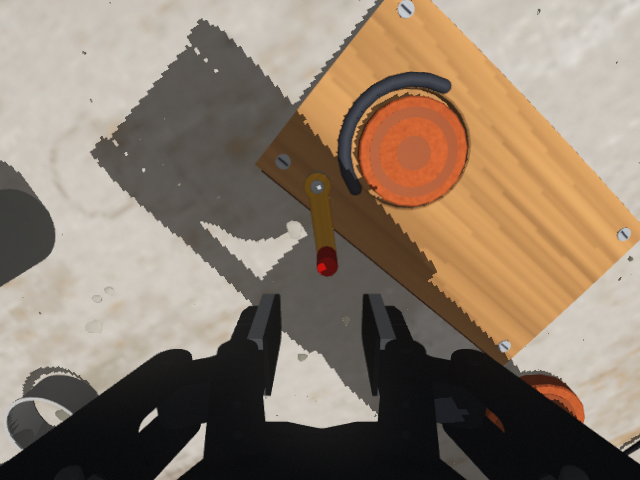

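```bash
python3 - <<'E'
from h import *
import pickle
P=pickle.load(open("pics/w6.pkl","rb")); f=lambda x,y,z:ray("wrist",(x,y),z,P)[:2]
k=f(324,267,.051);p=f(317,186,.032);print("knob",k,"pin",p,np.linalg.norm(k-p),np.degrees(np.arctan2(*(k-p)[::-1])))
d=(f(360,152,.022)+f(468,152,.022))/2;print("disc",d,f(412,95,.022),f(412,207,.022))
pin=np.array([.625,.223])
for w in(153,160,170,180,190,200,210,220,230,240,245,250):
  r=np.radians(w);t=pin+.042*np.array([np.cos(r),np.sin(r)]);print(w,((t-[.5850,.2429])*100).round(1),round(np.radians(w+90-360)-np.arctan2(-.874,-.487),2))
E
```

```text
knob [0.5849475  0.24097643] pin [0.62333444 0.22402924] 0.04196145981009029 156.17935253594624
disc [0.61192809 0.16567218] [0.64085624 0.15335531] [0.58300364 0.18084055]
153 [ 0.3 -0.1] 0.04
160 [ 0.1 -0.6] 0.16
170 [-0.1 -1.3] 0.33
180 [-0.2 -2. ] 0.51
190 [-0.1 -2.7] 0.68
200 [ 0.1 -3.4] 0.86
210 [ 0.4 -4.1] 1.03
220 [ 0.8 -4.7] 1.21
230 [ 1.3 -5.2] 1.38
240 [ 1.9 -5.6] 1.56
245 [ 2.2 -5.8] 1.64
250 [ 2.6 -5.9] 1.73
```

```bash
python3 -m inch '[[40,0.3,-0.1,-3,0.04],[40,0.3,-0.1,-5,0.04],[40,0.3,-0.1,-6.5,0.04],[40,0.3,-0.1,-7,0.04],[40,0.3,-0.1,-7,0.04]]' && python3 -m inch '[[40,-0.1,-0.2,0,0.06],[40,-0.2,-0.5,0,0.12],[40,-0.3,-0.85,0,0.2],[40,-0.4,-1.2,0,0.29],[40,-0.45,-1.55,0,0.38],[40,-0.5,-1.9,0,0.47],[40,-0.45,-2.25,0,0.55],[40,-0.4,-2.6,0,0.64],[40,-0.3,-2.95,0,0.73],[40,-0.2,-3.3,0,0.82],[40,-0.05,-3.65,0,0.9],[40,0.1,-4,0,0.99]]'; python3 look.py w7 disc_center clip_knob
```

```text
time: 8.83
ee_pos: [0.5873, 0.2416, 0.0313]
orientation: [[0.894, -0.448, -0.004], [-0.448, -0.894, -0.001], [-0.003, 0.003, -1.0]]
force: [0.1, -0.0, -0.3]
opening: 0.396
time: 9.83
ee_pos: [0.5913, 0.2027, 0.0354]
orientation: [[0.863, 0.506, 0.003], [0.506, -0.863, 0.001], [0.004, 0.0, -1.0]]
force: [1.0, 1.4, -0.6]
opening: 0.398
9.8333 [0.5913 0.2027 0.0354] [0.863 0.506 0.004] 0.398 [ 0.97  1.38 -0.61]
disc_center 0.92 [0.6127 0.1634 0.0149] [415. 295.]
clip_knob 0.82 [0.5824 0.2091 0.0358] [297. 323.]
```

View pics/w7.png

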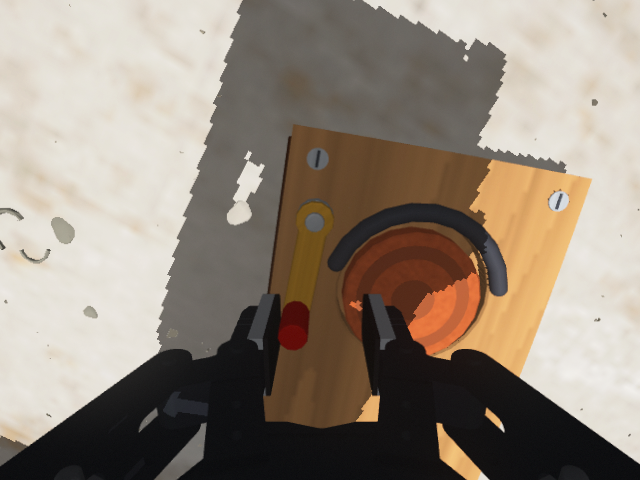

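```bash
python3 -m inch '[[40,0.1,-0.35,0,0.09],[40,0.2,-0.7,0,0.17],[40,0.4,-1,0,0.26],[40,0.7,-1.2,0,0.35],[40,1,-1.4,0,0.44],[40,1.3,-1.6,0,0.52],[40,1.6,-1.8,0,0.61],[40,1.9,-1.9,0,0.7],[40,2.3,-2,0,0.79],[40,2.6,-2.1,0,0.87],[40,3,-2.15,0,0.96],[40,3,-2.15,0,0.96]]'; python3 look.py w8 disc_center clip_knob
```

```text
time: 10.98
ee_pos: [0.6207, 0.1806, 0.034]
orientation: [[0.085, 0.996, 0.001], [0.996, -0.085, 0.0], [0.0, 0.001, -1.0]]
force: [-0.9, 1.0, 0.2]
opening: 0.402
10.9833 [0.6207 0.1806 0.034 ] [0.085 0.996 0.   ] 0.402 [-0.93  0.95  0.21]
disc_center 0.76 [0.6102 0.1641 0.0184] [302. 330.]
clip_knob 0.58 [0.6078 0.1852 0.0355] [289. 307.]
```

View pics/w8.png

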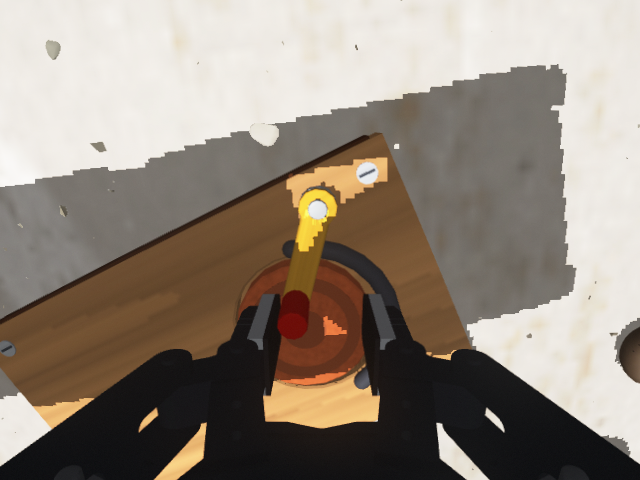

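```bash
python3 -m inch '[[40,0.2,0,0,0.05],[40,0.4,0,0,0.09],[40,0.6,0.05,0,0.13],[40,0.8,0.05,0,0.17],[40,0.8,0.05,0,0.17]]'; python3 look.py w9 clip_knob;  python3 -m inch '[[40,0.1,0,0,0.02],[40,0.2,0,0,0.04],[40,0.2,0,0,0.04]]'; python3 look.py w10 clip_knob
```

```text
time: 11.55
ee_pos: [0.6277, 0.1809, 0.0334]
orientation: [[-0.084, 0.996, -0.0], [0.996, 0.084, -0.0], [-0.0, -0.0, -1.0]]
force: [-1.0, -0.4, -0.9]
opening: 0.403
11.55 [0.6277 0.1809 0.0334] [-0.084  0.996 -0.   ] 0.403 [-1.03 -0.41 -0.93]
clip_knob 0.71 [0.6171 0.1831 0.0339] [296. 307.]
time: 11.9
ee_pos: [0.6281, 0.1816, 0.0331]
orientation: [[-0.126, 0.992, -0.004], [0.992, 0.126, 0.001], [0.001, -0.004, -1.0]]
force: [-5.8, 0.7, 3.7]
opening: 0.398
11.9 [0.6281 0.1816 0.0331] [-0.126  0.992  0.001] 0.398 [-5.77  0.67  3.7 ]
clip_knob 0.87 [0.6168 0.1867 0.0382] [295. 304.]
```

View pics/w10.png

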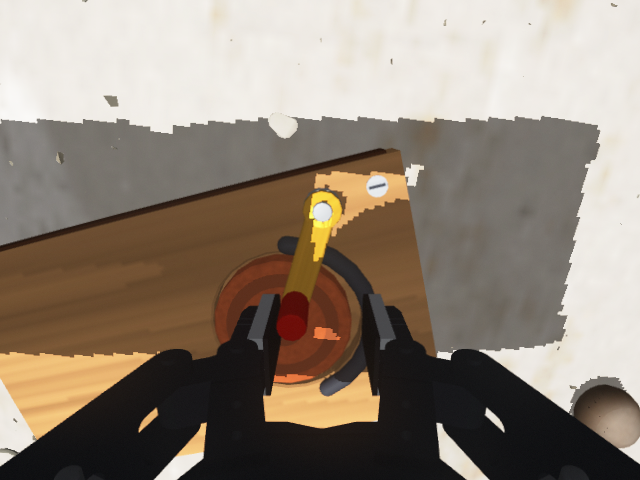

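```bash
python3 -m inch '[[40,-0.4,0,0,0],[40,-0.9,0,0,0],[40,-0.9,0,0,0],[40,-0.9,0,3,0],[40,-0.9,0,6,0],[40,-2.5,0,9,0],[40,-5,-1,11,0],[40,-7,-2,12,0],[40,-7,-2,12,0],[40,-7,-2,12,0]]'; python3 look.py w11 disc_center clip_knob jig_pocket jig
python3 - <<'E'
from h import *
for c in("top","scene"):
  bot.grab_frame(c)
  for l in("disc_center","clip_knob"):
    for r in bot.landmark_of(c,l)[:3]: print(c,l,round(r["confidence"],2),c2w(c,r["xyz"]).round(4))
E
```

```text
time: 12.83
ee_pos: [0.5602, 0.1608, 0.1545]
orientation: [[-0.124, 0.992, 0.003], [0.992, 0.124, 0.0], [-0.0, 0.003, -1.0]]
force: [-1.2, -0.0, -0.3]
opening: 0.403
12.8333 [0.5602 0.1608 0.1545] [-0.124  0.992 -0.   ] 0.403 [-1.22 -0.02 -0.33]
disc_center 0.66 [0.3712 0.1704 0.0071] [ 84. 185.]
disc_center 0.61 [0.6145 0.1683 0.0178] [392. 227.]
clip_knob 0.91 [0.6157 0.1824 0.0356] [402. 215.]
jig_pocket 0.81 [0.6174 0.1648 0.0182] [395. 232.]
jig 0.84 [ 0.5718  0.1481 -0.0039] [333. 238.]
top disc_center 0.89 [ 0.4154 -0.0133  0.0114]
top clip_knob 0.28 [ 0.583  -0.1693  0.0165]
scene disc_center 0.93 [ 0.4122 -0.0176  0.0083]
scene disc_center 0.64 [0.374  0.1632 0.0081]
scene disc_center 0.61 [0.615  0.1614 0.0212]
scene clip_knob 0.67 [ 0.5803 -0.1703  0.0216]
```

View pics/w11.png

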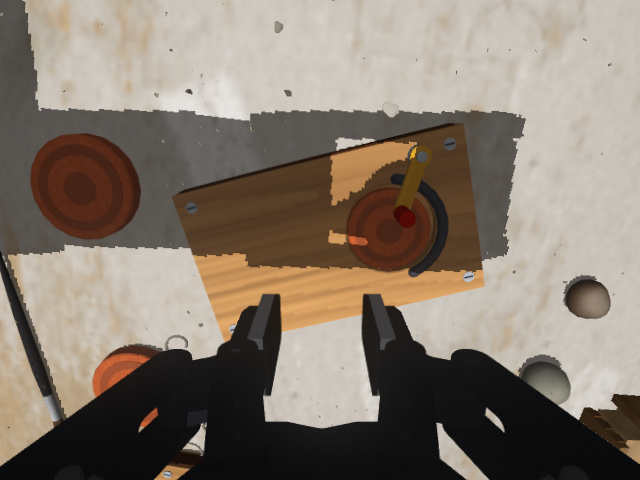

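```bash
python3 - <<'E'
from h import *
import pickle
P=pickle.load(open("pics/w11.pkl","rb")); f=lambda x,y,z:ray("wrist",(x,y),z,P)[:2]
k=f(404,217,.051);p=f(421,155,.032);a=np.degrees(np.arctan2(*(k-p)[::-1]))%360
c=[f(463,124,.02),f(174,196,.02)];e=c[0]-c[1];y=np.degrees(np.arctan2(e[1],e[0]));print(k,p,np.linalg.norm(k-p),"clip",np.radians(a-y-130),"yaw",y,np.linalg.norm(e))
d=np.array([f(346,231,.022),f(434,231,.022),f(390,188,.022),f(390,272,.022)]);print("disc",d.mean(0))
E
```

```text
[0.61360751 0.18433127] [0.62208499 0.22524449] 0.04178228180091936 clip 1.874782704372755 yaw 20.876480610321565 0.21708315260138222
disc [0.61260334 0.16612095]
```

Clip measures about 1.87 rad, with contact force felt at the stop. The disc is in the pocket and the arm is clear.

```bash
python3 -c "
from plant import bot
print(bot.finish_job(), bot.observe()['time'])"
```

```text
the job is handed in; nothing more can be done
the job is handed in; nothing more can be done
```

The small terracotta disc is in the empty jig's pocket, its clip is turned over it to the stop, and I handed the job in after about 13 s of the 54 s. The hand-in gives no verdict.

**Disc:** I pushed it along the deck with both fingertips, part open behind it, until it dropped in. The last wrist view puts its centre about 3.5 mm from my pocket estimate. That is inside the 5 mm limit and about what the pocket's 3 mm play plus 1–2 mm of measuring error allows. The networks put its centre 17.8 to 21.2 mm up, give or take 4 mm. The 21.2 mm reading, from the scene camera, is above the 18.5 mm limit. In the wrist pictures the disc looks flat and sits inside the pocket rim.

**Clip:** I pushed the knob round with one finger of the straddling gripper. At the end the force rose to about 6 N and the tool moved only 0.4 mm, so it was against the stop. After the arm withdrew, the picture gave 1.87 rad, with 1.7 needed and the stop at 1.92.

**Checks that disagreed or were missing:**
- In the last looks, the top camera found neither this jig's disc nor its knob. The scene camera missed the knob too. Both reported the other jig's knob instead.
- I did not re-measure the bystanders or the blue disc at the end. The arm never came near them.

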